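# Unlock and roll out the rack shelf

### The job

The roll-out shelf of the small blue bench rack is locked shut: slide the yellow safety tab fully aside so that it frees the red latch bar, then swing the bar with the black knob up well clear of the shelf's front, to stand steeply, and leave it up. Then pull the shelf all the way out to its stop, gently, so that the bottle on it stays standing and the tape roll stays on the shelf, and leave the tin and the wheel beside the rack where they are.

Things in the scene. Friction and masses are not known exactly. Their poses are not given: they have to be found in the camera images.
- rack: Fixed blue bench rack, 430 mm wide (y), 275 deep (x), 250 high at its front posts (40 mm square, at y = +195 and -195). Origin: on the table, under the middle of the shelf's closed front face. x points from the front into the rack, away from the robot, y left, z up; turned up to 0.35 rad about z.
- beam (a point): Middle of the underside, at the front edge, of the rack's cross-beam above the shelf's front: 185 mm above the table, 2 mm behind the plane of the shelf's closed front; the beam is 50 mm high, 350 long. A gripper held vertically over the tab hits it; one leaning back towards the robot by 30 to 45 degrees passes in front.
- shelf (a joint): Blue roll-out shelf, 300 mm wide, 257 deep, front panel 60 to 110 mm and floor 75 mm above the table. Slides along the rack's -x; value = metres pulled out, 0 shut, 0.12 at the stop. About 4 N of friction; stays where left. While the latch bar is down it lies 2.5 mm in front of the panel and blocks it.
- shelf_handle (a point): Middle of the round aluminium bar of the shelf's D-handle: 12 mm thick, 100 long along the rack's y, 45 in front of the panel (39 clear behind it), 92 above the table, 90 to the right of the rack's origin. Can be hooked from above with closed fingers behind the bar. Moves with the shelf; axes as the rack's.
- latch (a joint): Red latch bar lying level across the left half of the shelf's front, 11.5 mm thick (x), 18 high, free end 160 from its pivot on the left post. Value = angle up in rad about the rack's x, 0 level, to 1.4; the free end goes up and to the left. About 3 N at the knob; stays where left. Cannot rise while the tab covers its end; the shelf is free once it is above about 0.6.
- latch_pivot (a point): Point on the latch bar's pivot axis, in the same upright plane as point latch_knob (35 mm in front of the shelf's closed front); 190 mm to the left (rack's +y) of the rack's origin, 100 mm above the table.
- latch_knob (a point): Middle of the black round knob on the latch bar, 90 mm from the pivot: 20 mm diameter, 36 mm long, sticking out level from the bar towards the robot (along the rack's -x); this point lies 21 mm in front of the bar's front side and 15 mm behind the knob's end. Can be pinched across the rack's y. Turns with the bar.
- tab (a joint): Yellow safety tab sliding along the top edge of the shelf's front panel, to the right (rack's -y) only; value in metres, 0 to 0.004 at the start (locked), 0.04 at its stop; the bar's end is uncovered beyond 0.023. About 1.5 N of friction; stays where left. Its plate (35 mm along y) lies 3 mm above the bar's free end.
- tab_fin (a point): Grip point of the tab's upright yellow fin: fin 12 mm thick (y), 22 mm deep (x), 33 mm tall above the plate; this point is central in the fin, 9 mm below its top and 143 mm above the table, 8 mm in front of the plane of the shelf's front. Moves with the tab; axes parallel to the rack's.
- jar: Amber bottle with red cap, 42 mm diameter, 95 mm tall, standing loose on the shelf. Origin: centre of its underside; z up along it.
- tape: Brown tape roll lying on the shelf, 90 mm outer, 72 mm inner diameter, 25 mm high. Origin: centre of its underside.
- tin: Tin with a yellow label standing on the table to the right of the rack, 80 mm diameter, 100 mm tall. Bystander. Origin: centre of its underside.
- wheel: Dark red caster wheel lying flat on the table to the left of the rack, 96 mm diameter, 32 mm high. Bystander. Origin: centre of its underside.
Not all that is in view belongs to the job. Of the things shaped like the tape, the brown one is meant.

How it is judged:
On the way, in this order (a step that is already met when the one before it is completed fails the run):
1. the safety tab is slid aside, the bar still down (value of joint tab above 0.027 m and value of joint latch below 0.2 rad), for 0.1 s.
2. the latch bar is swung up past 0.75 rad, the shelf still shut (value of joint latch above 0.75 rad and value of joint shelf below 0.02 m), for 0.2 s.
3. the shelf is pulled out to within 15 mm of its stop (value of joint shelf above 0.105 m), for 0.1 s.
At the end, for the whole second after the job is handed in: The shelf is out within 15 mm of its stop (0.105 m or more), the latch bar left up (0.7 rad or more), the tab aside (25 mm or more); the bottle stands upright (within 0.15 rad) and the tape roll lies on the shelf, both at rest; tin and wheel within 30 mm of where they were (value of joint shelf above 0.105 m and value of joint latch above 0.7 rad and value of joint tab above 0.025 m and angle between jar's own z axis and vertical below 0.15 rad and height (world z) of jar between 0.065 and 0.09 m and angle between tape's own z axis and vertical below 0.3 rad and height (world z) of tape between 0.065 and 0.1 m and linear speed of each of jar, tape below 0.02 m/s and distance of each of tin, wheel from where it was at the start of the episode below 0.03 m); the robot touches nothing.
It fails at once if the bottle on the shelf tips over (more than 0.5 rad) (angle between jar's own z axis and vertical above 0.5 rad).
It fails at once if the tin or the wheel is pushed more than 30 mm or the tin tipped (distance of any of tin, wheel from where it was at the start of the episode above 0.03 m or angle between tin's own z axis and vertical above 0.3 rad).
It also fails if it takes over 58 s, if anything falls off the work surface, if the arm or the gripper's body presses on something with over 40 N, if the wrist force passes 120 N, or if a joint passes its speed limit or range.

### The arm

A 6-joint arm with a two-finger parallel gripper is mounted at the origin on the work surface. World frame = base frame: x ahead of the robot, y to its left, z up, the work surface at z = 0. Lengths are in m, angles in rad, forces in N, time in s.
With the tool pointing down it reaches from about 0.375 to 0.975 m from the base axis. Payload 3.8 kg.
Tool frame: the origin (TCP) lies where the fingers leave the gripper's body, on its centre line; the fingertips stand 73 mm ahead of it and the grasp point (between the pads) lies 54 mm ahead of it; z points along the fingers, y is the line along which they close (so a half turn about z gives the same grasp; the last joint's range is limited). The gripper opens to 85 mm and grips with 20 to 120 N. Pads are 22 mm wide; open, the fingers measure 114 mm over their backs; the gripper's body (76 mm by 85 mm) begins 54 mm behind the grasp point. The pads swing forward as they close: fully open they stand 13 mm farther back than shut.
Start: joints at [-1.235, 0.264, 1.604, -0, 1.274, -0.037], TCP at [0.246, -0.629, 0.304] pointing down, gripper open.
Joint ranges: [-2.63, 2.63], [-0.94, 2.18], [0.31, 2.57], [-1.31, 4.45], [0, 2.66], [-2.55, 2.55]. Speed limits (rad/s): [2.57, 2.57, 3.14, 3.14, 3.14, 3.14].

### API

Orientations are given as a rotation vector (axis times angle).
In Python, from workcell import read_state, viewer, bot gives the robot as it stands.
- The arm moves only by the tool jog_arm, never from a script. Its argument "increments" is a list that holds one entry, the list of rows, each a list of 7 numbers: the shift along the tool's x, y, z in units of 30 mm (1.0 is 30 mm), then the turn, a rotation vector about the tool's x, y, z in units of 6 degrees (1.0 is 6 degrees), then the opening, from -1 (shut) to 1 (fully open). A call has exactly 5 rows; each row shifts and turns the commanded pose from where the row before left it, along the tool's axes as they then stand; what a row does not reach is not made up. A row lasts 1/12 s, in which the tool goes at most 41.7 mm and 7.16 degrees, less where a joint would pass 70% of its speed; a pose out of reach is approached as far as the arm can. A call is refused whole if a number of a shift passes 1 or a number of a turn 1, either way. A call with a gripper value outside its range is refused whole. The fingers move at their own pace and stop on an object; "force" is the grip in N (left out, the last holds). Time passes only in rows, so rows that do not move let the fingers close, or fill a call up. It gives the time, the measured TCP pose, the force, the opening and the grip force at its end, in the units of the state.
- read_state(): the state, without advancing time (a new reading comes with each control period).
- viewer.read_camera(name): name is "scene" or "side" or "wrist"; returns (picture, depth): 384x512x3 uint8, blue, green, red; 384x512 float32, m along the optical axis (not along the pixel's ray), 0 where there is no reading.
- viewer.camera_params(name): a dict with "fx", "fy", "cx", "cy" (pixels), "R" (3x3) and "t" (3): a world point X has camera coordinates R X + t; the wrist camera has in their place "hand_eye" (4x4, takes a point from camera to tool coordinates, whose origin is the TCP and whose axes are the flange's). Camera axes: x right, y down, z forward; pixel columns grow to the right and rows downward; lengths in m; the calibration is good to about 2 mm. A picture is of the moment at which its call begins: read the wrist's pose just before it. camera_params takes no time and is no camera call.
- bot.finish_job(): hands the job in; it is judged then, once.
The state is a dict: "time": time; "q": joint angles; "joint_vel": joint speeds; "joint_torque": joint torques, N m; "tool_pos": TCP position; "tcp_rot": TCP orientation; "wrist_force": force on the tool from outside, world axes, zero at the start; "torque": the same for the moment, N m; "width": opening from 0.0 (shut) to 1.0 (fully open); "grip_force": force on a finger pad.
Only numpy, scipy, OpenCV 4.12 (cv2) and the standard library are available. Lean on these libraries where they do the work, as an engineer would, in place of code of your own. Each camera call takes 0.05 s, during which the arm holds its last target. There are 200 camera calls.

## Working session

There is one attempt and no reset: what is moved stays moved. The work goes in short steps, Python scripts to look and compute and a tool call to move; the robot and the scene stay as the last step left them, time stands still between calls to the robot, and variables do not carry over. Pictures are saved under pics/ and viewed, at most 13 in all, crops included, and the job is handed in when it is done.

Besides the shell and the picture viewer there is one more tool, called after "Request:" as a command line: name --argument value ..., lists and objects as JSON in quotes. jog_arm: Moves the arm, as the interface text tells. Its arguments: {"type":"object","properties":{"increments":{"type":"array","items":{"type":"array","items":{"type":"array","items":{"type":"number"}}}},"force":{"type":"number"}},"required":["increments"]}

```bash
ls; mkdir -p pics
python3 - <<'E'
from workcell import read_state, viewer, bot
import cv2,numpy as np
print(read_state())
for n in ["scene","side"]:
    p,d=viewer.read_camera(n); cv2.imwrite(f"pics/{n}0.png",p); np.save(f"pics/{n}0.npy",d)
    print(n,viewer.camera_params(n))
print(viewer.camera_params("wrist"))
a=cv2.imread("pics/scene0.png");cv2.imwrite("pics/scene0b.png",cv2.resize(a,(800,600)))
E
```

```text
pics
{'time': 0.0, 'q': array([-1.23489238e+00,  2.64771077e-01,  1.60536143e+00,  2.08249553e-05,
        1.27371511e+00, -3.69051555e-02]), 'joint_vel': array([-1.29415117e-03,  9.39771355e-04, -1.15222808e-03, -4.81101823e-04,
        5.36471473e-06, -2.68474163e-04]), 'joint_torque': array([ 5.28174496e-04, -5.15105581e+01, -3.67314184e+01, -1.35327368e-04,
        1.30050562e-02,  1.44316729e-06]), 'tool_pos': array([ 0.24567064, -0.62809776,  0.30255656]), 'tcp_rot': array([-3.08497823e+00, -5.81798503e-01,  4.96297333e-04]), 'wrist_force': array([ 0.96166594,  0.45992635, -0.27958839]), 'torque': array([-0.0042613 ,  0.03240966, -0.02431721]), 'grip_force': 0.0, 'width': 0.9974631104985693}
scene {'fx': 385.1437294011871, 'fy': 385.1437294011871, 'cx': 249.9932379722314, 'cy': 195.8745094831331, 'R': array([[ 0.99983969, -0.01321679, -0.01207926],
       [-0.01786835, -0.77971896, -0.62587464],
       [-0.00114637,  0.62599015, -0.77983012]]), 't': array([-0.64491419,  0.09855517,  1.05001805])}
side {'fx': 364.8914433754198, 'fy': 364.8914433754198, 'cx': 257.3967826872148, 'cy': 197.24142152955443, 'R': array([[-0.92010121, -0.39165295,  0.00466118],
       [-0.28127326,  0.65241341, -0.70373439],
       [ 0.27257863, -0.64881793, -0.71044787]]), 't': array([0.58482149, 0.24933531, 0.87232072])}
{'fx': 323.9945205004929, 'fy': 323.9945205004929, 'cx': 254.81365063985, 'cy': 192.084289176331, 'hand_eye': array([[-6.35142115e-04, -9.65272257e-01, -2.61245222e-01,
         6.56745428e-02],
       [ 9.99999728e-01, -5.15234488e-04, -5.27475238e-04,
         5.54326073e-04],
       [ 3.74554666e-04, -2.61245486e-01,  9.65272322e-01,
        -6.95184484e-02],
       [ 0.00000000e+00,  0.00000000e+00,  0.00000000e+00,
         1.00000000e+00]])}
```

View pics/scene0b.png

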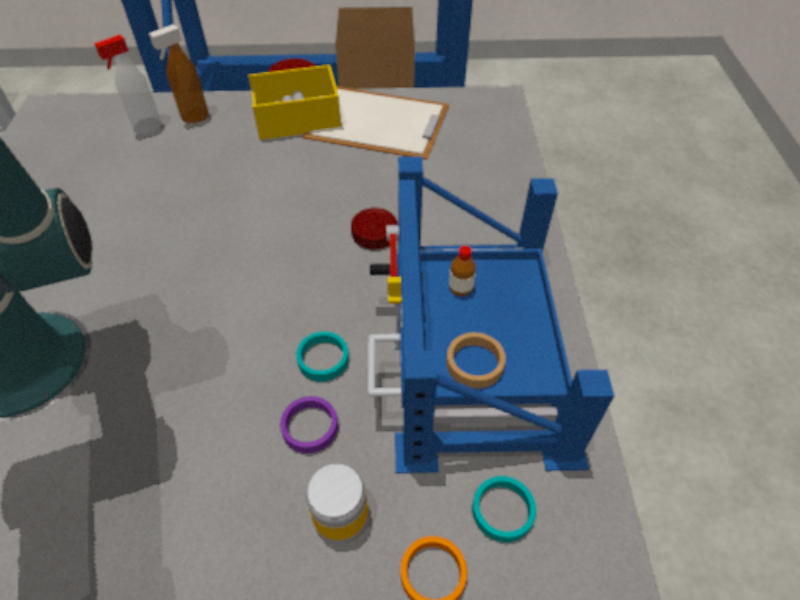

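View pics/side0.png

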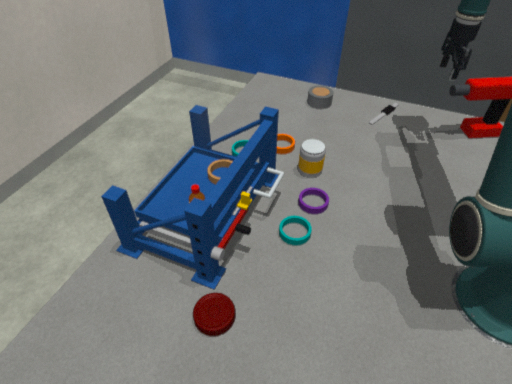

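The scene picture shows the brown tape (475,360) on the shelf. The look-alikes are teal (322,356) and (504,508), purple (309,424) and orange (433,572), all on the table. The bottle is at (462,270), the knob at (382,269), the yellow tab at (395,290), the white D-handle at (385,365), the tin at (338,500) and the wheel at (375,228). The yellow box at (295,100) is only clutter. Side view (unscaled): tab fin at (244,200), knob at (243,229), handle at (272,180). Next I'll take close crops of both views.

Run:
```python
import cv2,numpy as np
a=cv2.imread("pics/scene0.png")[95:305,215:315];b=cv2.imread("pics/side0.png")[95:295,185:305]
a=cv2.resize(a,None,fx=2.857,fy=2.857,interpolation=cv2.INTER_CUBIC);b=cv2.resize(b,None,fx=3,fy=3,interpolation=cv2.INTER_CUBIC)
c=np.hstack([a,b]) if a.shape[0]==b.shape[0] else np.hstack([a[:600],b[:600]])
print(a.shape,b.shape);cv2.imwrite("pics/c1.png",c)
```

```text
(600, 286, 3) (600, 360, 3)
```

View pics/c1.png

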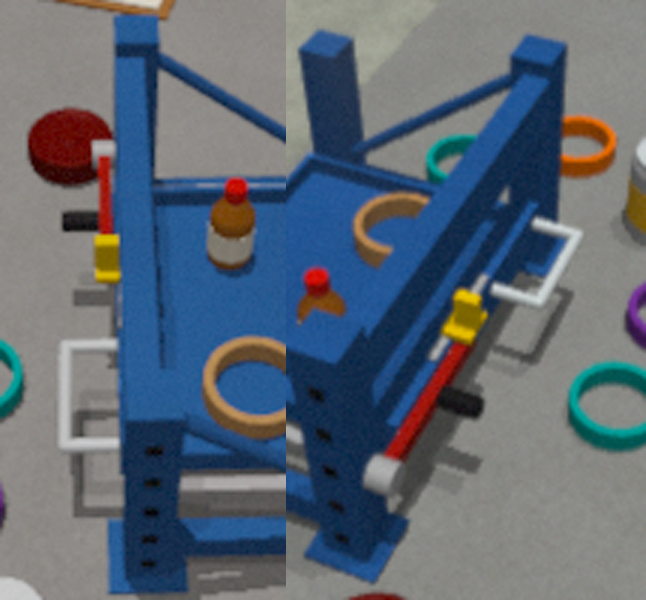

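The crop shows, scene half: knob end (66,221), fin top (106,240), handle corners (63,345) and (65,444), left post top (137,35). Side half: knob end (474,405), fin top (467,294), handle corners (541,301) and (578,234), right post top (540,54). I'll fit the rack pose to these.

```bash
cat > h.py <<'E'
import numpy as np
from scipy.optimize import least_squares
from scipy.spatial.transform import Rotation as R
from workcell import read_state, viewer, bot
def proj(X,n):
    c=viewer.camera_params(n); p=c["R"]@X+c["t"]
    return np.array([c["fx"]*p[0]/p[2]+c["cx"],c["fy"]*p[1]/p[2]+c["cy"]])
def r2w(P,X):  # P=x,y,yaw
    c,s=np.cos(P[2]),np.sin(P[2]); return np.array([P[0]+c*X[0]-s*X[1],P[1]+s*X[0]+c*X[1],X[2]])
E
python3 - <<'E'
from h import *
S=lambda u,v:(u/2.857+215,v/2.857+95); T=lambda u,v:((u-286)/3+185,v/3+95)
def pts(p):
    t=-p[3]
    return [("scene",S(66,221),(-.05,.1,.1)),("side",T(474,405),(-.05,.1,.1)),
    ("scene",S(63,345),(-.045,-.046,.092)),("scene",S(65,444),(-.045,-.134,.092)),
    ("side",T(541,301),(-.045,-.046,.092)),("side",T(578,234),(-.045,-.134,.092)),
    ("scene",S(106,240),(-.008,p[4],.152)),("side",T(467,294),(-.008,p[4],.152)),
    ("scene",S(137,35),(p[3],.195,.25)),("side",T(540,54),(p[3],-.195,.25))]
f=lambda p:np.concatenate([proj(r2w(p,X),n)-np.array(u) for n,u,X in pts(p)])
r=least_squares(f,[.6,0,0,.02,.03]);print(r.x.round(4));print(f(r.x).reshape(-1,2).round(1))
P=r.x;np.save("P.npy",P)
for n,X in dict(fin=(-.008,P[4],.143),knob=(-.035,.1,.1),piv=(-.035,.19,.1),handle=(-.045,-.09,.092)).items():print(n,r2w(P,X).round(3))
# jar,tape,tin,wheel rough
E
```

```text
[ 0.6603  0.0127 -0.0209  0.0199  0.031 ]
[[-1.1  0. ]
 [ 0.4  0.2]
 [ 0.3  2.3]
 [-1.4 -1.7]
 [-0.6 -1.5]
 [-1.1  1.3]
 [ 0.1 -0.2]
 [-0.9 -0.8]
 [ 0.1 -2.1]
 [ 0.7 -2.1]]
fin [0.653 0.044 0.143]
knob [0.627 0.113 0.1  ]
piv [0.629 0.203 0.1  ]
handle [ 0.613 -0.076  0.092]
```

```bash
cat >> h.py <<'E'
def goal(P,tip,tilt,ahead=.073):
    "TCP pose with the point `ahead` of TCP at rack point tip, leaning back tilt deg"
    t=np.radians(tilt);c,s=np.cos(P[2]),np.sin(P[2]);M=np.array([[c,-s,0],[s,c,0],[0,0,1]])
    z=np.array([np.sin(t),0,-np.cos(t)]);S=R.from_rotvec(read_state()["tcp_rot"]).as_matrix()
    best=None
    for g in (1,-1):
        y=np.array([0,g,0.]);G=M@np.column_stack([np.cross(y,z),y,z])
        a=R.from_matrix(S.T@G).magnitude()
        if best is None or a<best[0]: best=(a,G)
    return r2w(P,tip)-ahead*best[1][:,2],best[1]
def plan(P,tip,tilt,ahead=.073):
    s=read_state();S=R.from_rotvec(s["tcp_rot"]).as_matrix();p,G=goal(P,tip,tilt,ahead);d=p-s["tool_pos"]
    print("rot units",(np.degrees(R.from_matrix(S.T@G).as_rotvec())/6).round(2),"| shift now",(S.T@d/.03).round(2),"| shift after rot",(G.T@d/.03).round(2))
    return p,G
E
python3 - <<'E'
from h import *
P=np.load("P.npy");d=np.array([np.sin(.698),0,-np.cos(.698)])
p,G=plan(P,np.array([-.008,P[4]+.032,.132])-.08*d,40)
print(p,G)
E
```

```text
rot units [-1.33  6.58  3.6 ] | shift now [ 18.18 -18.16   1.82] | shift after rot [  6.38 -23.75   7.68]
[0.55534486 0.07788636 0.24921157] [[ 0.76587738 -0.02088364  0.64264743]
 [-0.0159978  -0.99978191 -0.01342375]
 [ 0.64278761  0.         -0.76604444]]
```

Request:
jog_arm --increments '[[[0.91, -0.91, 0, 0, 0, 0, -1], [0.91, -0.91, 0, 0, 0, 0, -1], [0.91, -0.91, 0, 0, 0, 0, -1], [0.91, -0.91, 0, 0, 0, 0, -1], [0.91, -0.91, 0, 0, 0, 0, -1]]]' --force 30

```text
time: 0.52
tool_pos: [0.3234, -0.4499, 0.3031]
tcp_rot: [-3.086, -0.581, 0.0]
wrist_force: [0.3, -0.2, 0.2]
width: 0.298
grip_force: 0.0
```

Request:
jog_arm --increments '[[[0.91, -0.91, 0, 0, 0, 0, -1], [0.91, -0.91, 0, 0, 0, 0, -1], [0.91, -0.91, 0, 0, 0, 0, -1], [0.91, -0.91, 0, 0, 0, 0, -1], [0.91, -0.91, 0, 0, 0, 0, -1]]]'

```text
time: 0.93
tool_pos: [0.4007, -0.273, 0.3035]
tcp_rot: [-3.087, -0.581, 0.0]
wrist_force: [1.2, -0.6, 0.1]
width: -0.005
grip_force: 0.0
```

Request:
jog_arm --increments '[[[0.91, -0.91, 0, 0, 0, 0, -1], [0.91, -0.91, 0, 0, 0, 0, -1], [0.91, -0.91, 0, 0, 0, 0, -1], [0.91, -0.91, 0, 0, 0, 0, -1], [0.91, -0.91, 0, 0, 0, 0, -1]]]'

```text
time: 1.35
tool_pos: [0.4781, -0.0962, 0.3036]
tcp_rot: [-3.087, -0.582, 0.0]
wrist_force: [0.0, 0.6, -0.5]
width: -0.001
grip_force: 0.0
```

Request:
jog_arm --increments '[[[0.7, -0.91, 0, 0, 0, 0, -1], [0.7, -0.91, 0, 0, 0, 0, -1], [0.7, -0.91, 0, 0, 0, 0, -1], [0.7, -0.91, 0, 0, 0, 0, -1], [0.7, -0.91, 0, 0, 0, 0, -1]]]'

```text
time: 1.77
tool_pos: [0.526, 0.069, 0.3034]
tcp_rot: [3.087, 0.583, -0.001]
wrist_force: [0.3, -0.7, -0.7]
width: -0.003
grip_force: 0.0
```

Request:
jog_arm --increments '[[[0, 0, 0, -0.133, 0.658, 0.36, -1], [0, 0, 0, -0.133, 0.658, 0.36, -1], [0, 0, 0, -0.133, 0.658, 0.36, -1], [0, 0, 0, -0.133, 0.658, 0.36, -1], [0, 0, 0, -0.133, 0.658, 0.36, -1]]]'

```text
time: 2.18
tool_pos: [0.5259, 0.0674, 0.3035]
tcp_rot: [3.076, 0.279, 0.552]
wrist_force: [-0.3, -0.8, -0.7]
width: 0.001
grip_force: 0.0
```

Request:
jog_arm --increments '[[[0, 0, 0, -0.133, 0.658, 0.36, -1], [0, 0, 0, -0.133, 0.658, 0.36, -1], [0, 0, 0, -0.133, 0.658, 0.36, -1], [0, 0, 0, -0.133, 0.658, 0.36, -1], [0, 0, 0, -0.133, 0.658, 0.36, -1]]]'

```text
time: 2.6
tool_pos: [0.5256, 0.0672, 0.3036]
tcp_rot: [2.942, -0.033, 1.076]
wrist_force: [0.3, -1.3, 0.0]
width: 0.003
grip_force: 0.0
```

Run:
```python
from h import *
import cv2
P=np.load("P.npy");d=np.array([np.sin(.698),0,-np.cos(.698)])
plan(P,np.array([-.008,P[4]+.032,.132])-.08*d,40)
s=read_state();np.savez("w1.npz",p=s["tool_pos"],r=s["tcp_rot"])
p,_=viewer.read_camera("wrist");cv2.imwrite("pics/w1.png",p);print(s)
```

```text
rot units [ 0.01 -0.03 -0.01] | shift now [-0.42 -0.38  2.02] | shift after rot [-0.41 -0.38  2.02]
{'time': 2.6, 'q': array([ 0.13193403, -0.33063648,  2.30241307, -0.21610546,  0.48401711,
        1.88096738]), 'joint_vel': array([ 0.18561046, -0.25339002,  0.45123099, -1.02326452, -0.917738  ,
        1.49920787]), 'joint_torque': array([ -0.52115371, -19.41591024, -39.96308684,   0.87194916,
        -2.37543538,  -1.83209818]), 'tool_pos': array([0.52563455, 0.06718209, 0.30361715]), 'tcp_rot': array([ 2.94244752, -0.03319745,  1.07638034]), 'wrist_force': array([ 0.30986622, -1.25278446,  0.0117024 ]), 'torque': array([-0.05514323,  0.29191484, -0.03652615]), 'grip_force': 0.0, 'width': 0.0029238431633340236}
```

View pics/w1.png

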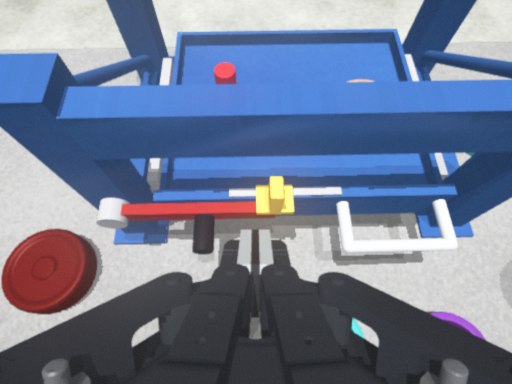

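The wrist view shows the fin top at (276,181), knob end (203,248), handle corners (348,248) and (449,243), and the closed fingertips at (255,232) between knob and tab. I'll refit with these.

```bash
cat >> h.py <<'E'
def wproj(X,p,r):
    c=viewer.camera_params("wrist");H=c["hand_eye"]
    t=R.from_rotvec(r).inv().apply(X-p);q=H[:3,:3].T@(t-H[:3,3])
    return np.array([c["fx"]*q[0]/q[2]+c["cx"],c["fy"]*q[1]/q[2]+c["cy"]])
E
python3 - <<'E'
from h import *
w=np.load("w1.npz")
S=lambda u,v:(u/2.857+215,v/2.857+95); T=lambda u,v:((u-286)/3+185,v/3+95)
def pts(p):
    return [("scene",S(66,221),(-.05,.1,.1)),("side",T(474,405),(-.05,.1,.1)),("w",(203,248),(-.05,.1,.1)),
    ("scene",S(63,345),(-.045,-.043,.092)),("scene",S(65,444),(-.045,-.137,.092)),
    ("side",T(541,301),(-.045,-.043,.092)),("side",T(578,234),(-.045,-.137,.092)),
    ("w",(348,248),(-.045,-.043,.092)),("w",(449,243),(-.045,-.137,.092)),("w",(97,157),(.002,.175,.185)),
    ("scene",S(106,240),(-.008,p[3],.152)),("side",T(467,294),(-.008,p[3],.152)),("w",(276,181),(-.008,p[3],.152))]
pr=lambda n,X:wproj(X,w["p"],w["r"]) if n=="w" else proj(X,n)
f=lambda p:np.concatenate([pr(n,r2w(p,X))-np.array(u) for n,u,X in pts(p)])
r=least_squares(f,[.66,0.01,-.02,.03],loss="soft_l1");P=r.x;print(P.round(4));print(f(P).reshape(-1,2).round(1))
np.save("P.npy",P);d=np.array([np.sin(.698),0,-np.cos(.698)])
plan(P,np.array([-.008,P[3]+.032,.132])-.03*d,40)
E
```

```text
[ 0.6611  0.0121 -0.0162  0.0331]
[[-1.   0.2]
 [ 0.5 -0. ]
 [ 0.5  0.7]
 [ 0.8  1.6]
 [-0.9 -0.3]
 [-1.3 -1.1]
 [-1.1  0.4]
 [ 4.  -3.2]
 [-0.5  1.1]
 [-2.5 -2.8]
 [ 0.4 -0.6]
 [-1.4 -0.5]
 [ 0.2  2.7]]
rot units [ 0.05 -0.02 -0.06] | shift now [-0.32 -0.42  3.67] | shift after rot [-0.31 -0.41  3.68]
```

Request:
jog_arm --increments '[[[-0.06, -0.08, 0.73, 0, 0, 0, -1], [-0.06, -0.08, 0.73, 0, 0, 0, -1], [-0.06, -0.08, 0.73, 0, 0, 0, -1], [-0.06, -0.08, 0.73, 0, 0, 0, -1], [-0.06, -0.08, 0.73, 0, 0, 0, -1]]]'

```text
time: 3.07
tool_pos: [0.5903, 0.0777, 0.2131]
tcp_rot: [2.944, -0.029, 1.069]
wrist_force: [-0.4, 0.0, 0.1]
width: -0.003
grip_force: 0.0
```

Request:
jog_arm --increments '[[[0, 0, 0.25, 0, 0, 0, -1], [0, 0, 0.25, 0, 0, 0, -1], [0, 0, 0.25, 0, 0, 0, -1], [0, 0, 0.25, 0, 0, 0, -1], [0, 0, 0, 0, 0, 0, -1]]]'

```text
time: 3.48
tool_pos: [0.6096, 0.0771, 0.1909]
tcp_rot: [2.943, -0.03, 1.071]
wrist_force: [0.4, -0.3, -0.7]
width: -0.002
grip_force: 0.0
```

Run:
```python
from h import *
import cv2
P=np.load("P.npy");plan(P,np.array([-.008,P[3]+.032,.132]),40)
plan(P,np.array([-.008,P[3]+.0205-.036,.132]),40)
s=read_state();p,_=viewer.read_camera("wrist");cv2.imwrite("pics/w2.png",p);print(s["wrist_force"])
```

```text
rot units [ 0.05 -0.   -0.02] | shift now [-0.13 -0.03  0.02] | shift after rot [-0.13 -0.03  0.03]
rot units [ 0.05 -0.   -0.02] | shift now [-0.12  1.55  0.03] | shift after rot [-0.13  1.55  0.03]
[ 0.37255678 -0.29205752 -0.67214035]
```

View pics/w2.png

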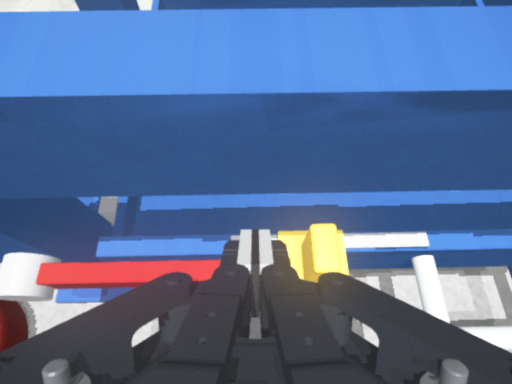

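The fin is at (325,250), right of the fingertips at (255,250), with clear space between. Pushing right along +tool y.

Request:
jog_arm --increments '[[[0, 0.15, 0, 0, 0, 0, -1], [0, 0.15, 0, 0, 0, 0, -1], [0, 0.15, 0, 0, 0, 0, -1], [0, 0.15, 0, 0, 0, 0, -1], [0, 0.15, 0, 0, 0, 0, -1]]]'

```text
time: 3.95
tool_pos: [0.6089, 0.0549, 0.1925]
tcp_rot: [2.943, -0.03, 1.075]
wrist_force: [1.0, 2.9, -0.2]
width: -0.001
grip_force: 0.8
```

Request:
jog_arm --increments '[[[0, 0.15, 0, 0, 0, 0, -1], [0, 0.15, 0, 0, 0, 0, -1], [0, 0.15, 0, 0, 0, 0, -1], [0, 0.15, 0, 0, 0, 0, -1], [0, 0.15, 0, 0, 0, 0, -1]]]'

```text
time: 4.37
tool_pos: [0.6085, 0.0324, 0.1927]
tcp_rot: [2.943, -0.029, 1.075]
wrist_force: [1.4, 1.4, -0.5]
width: 0.0
grip_force: 0.8
```

Run:
```python
from h import *
import cv2
P=np.load("P.npy")
s=read_state();np.savez("w3.npz",p=s["tool_pos"],r=s["tcp_rot"]);p,_=viewer.read_camera("wrist")
q,_=viewer.read_camera("side");q=cv2.resize(q[140:268,190:300],None,fx=3,fy=3,interpolation=cv2.INTER_CUBIC)
print(s["wrist_force"]);cv2.imwrite("pics/w3.png",np.hstack([p[:,60:460],q]))
for y in (0,.028,.034,.04):X=r2w(P,(-.008,P[3]-y,.152));print(y,wproj(X,s["tool_pos"],s["tcp_rot"]).round(),proj(X,"side").round(1))
```

```text
[ 1.4266821   1.37968226 -0.46681234]
0 [221. 242.] [244.  192.5]
0.028 [286. 242.] [248.7 185.5]
0.034 [300. 242.] [249.7 184. ]
0.04 [314. 242.] [250.6 182.5]
```

View pics/w3.png

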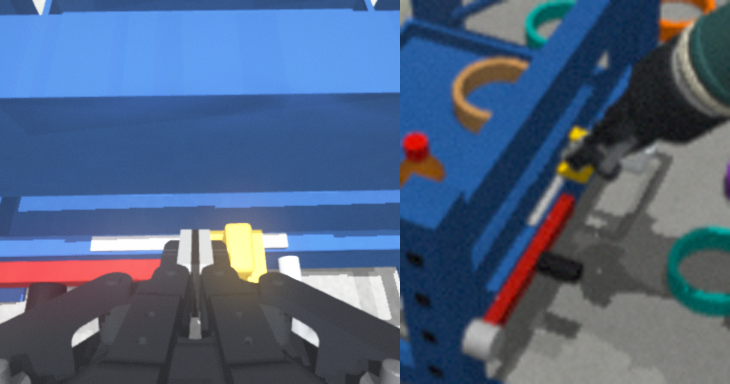

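Wrist half: the fin is at (238,250) against the fingertips and the plate is clear of the red bar's end. The side half shows the bar end free at (570,200). A little more travel for margin.

Request:
jog_arm --increments '[[[0, 0.05, 0, 0, 0, 0, -1], [0, 0.05, 0, 0, 0, 0, -1], [0, 0.05, 0, 0, 0, 0, -1], [0, 0.05, 0, 0, 0, 0, -1], [0, 0, 0, 0, 0, 0, -1]]]'

```text
time: 4.88
tool_pos: [0.6084, 0.0288, 0.1923]
tcp_rot: [2.945, -0.027, 1.076]
wrist_force: [-2.9, 16.8, 3.2]
width: -0.0
grip_force: 8.0
```

Request:
jog_arm --increments '[[[0, -0.2, 0, 0, 0, 0, -1], [0, -0.2, -0.3, 0, 0, 0, -1], [0, -0.3, -0.8, 0, 0, 0, -1], [0, -0.5, -0.9, 0, 0, 0, 0.2], [0, -0.5, -0.5, 0, 0, 0, 0.2]]]'

```text
time: 5.3
tool_pos: [0.5602, 0.0785, 0.2502]
tcp_rot: [2.942, -0.032, 1.073]
wrist_force: [1.4, 0.7, 0.2]
width: 0.271
grip_force: 0.0
```

Run:
```python
from h import *
import cv2
P=np.load("P.npy");d=np.array([np.sin(.698),0,-np.cos(.698)])
plan(P,np.array([-.040,.1,.1])-.06*d,40,.054)
plan(P,np.array([-.040,.1,.1]),40,.054)
s=read_state();p,_=viewer.read_camera("wrist");cv2.imwrite("pics/w4.png",p)
for X in [(-.05,.1,.1),(-.008,P[3]-.036,.152)]:print(wproj(r2w(P,X),s["tool_pos"],s["tcp_rot"]))
```

```text
rot units [ 0.05 -0.01 -0.03] | shift now [-1.64 -1.18  1.35] | shift after rot [-1.64 -1.18  1.36]
rot units [ 0.05 -0.01 -0.03] | shift now [-1.65 -1.19  3.35] | shift after rot [-1.64 -1.18  3.36]
[206.09621183 274.35038873]
[355.39029899 193.56795325]
```

View pics/w4.png

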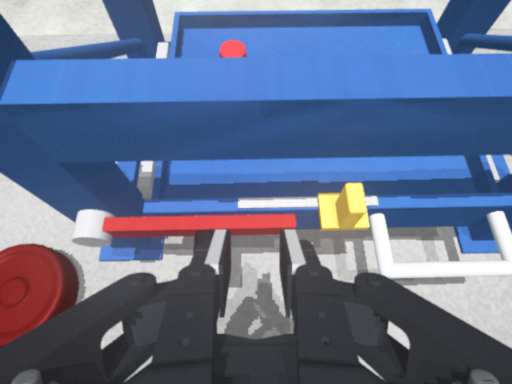

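The tab sits aside at (343,207), well right of the bar's end at (296,222), and the knob is hidden behind the left finger. Moving to the knob.

Request:
jog_arm --increments '[[[-0.33, -0.24, 0.2, 0, 0, 0, 0.3], [-0.33, -0.24, 0.2, 0, 0, 0, 0.3], [-0.33, -0.24, 0.2, 0, 0, 0, 0.3], [-0.33, -0.24, 0.2, 0, 0, 0, 0.3], [-0.33, -0.24, 0.2, 0, 0, 0, 0.3]]]'

```text
time: 5.77
tool_pos: [0.5428, 0.1149, 0.1931]
tcp_rot: [2.944, -0.03, 1.072]
wrist_force: [0.1, -0.2, -0.1]
width: 0.652
grip_force: 0.0
```

Run:
```python
from h import *
import cv2
P=np.load("P.npy")
plan(P,np.array([-.040,.1,.1]),40,.054)
s=read_state();p,_=viewer.read_camera("wrist");cv2.imwrite("pics/w5.png",p)
for X in [(-.05,.1,.1),(-.008,P[3]-.036,.152)]:print(wproj(r2w(P,X),s["tool_pos"],s["tcp_rot"]))
```

```text
rot units [ 0.04 -0.   -0.02] | shift now [0.05 0.02 2.29] | shift after rot [0.05 0.03 2.29]
[254.32467589 226.08007302]
[451.078664   116.25453813]
```

View pics/w5.png

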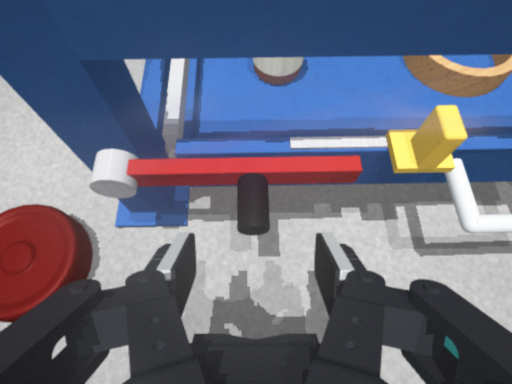

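The knob end is at (254,225), as predicted and centred between the pads (190 and 320). Advancing and gripping.

Request:
jog_arm --increments '[[[0.01, 0, 0.46, 0, 0, 0, 0.3], [0.01, 0, 0.46, 0, 0, 0, 0.3], [0.01, 0, 0.46, 0, 0, 0, 0.3], [0.01, 0, 0.46, 0, 0, 0, 0.3], [0.01, 0, 0.44, 0, 0, 0, 0.3]]]'

```text
time: 6.23
tool_pos: [0.5906, 0.1074, 0.1503]
tcp_rot: [-2.96, 0.019, -1.05]
wrist_force: [-0.3, -0.5, 0.8]
width: 0.649
grip_force: 0.0
```

Request:
jog_arm --increments '[[[0, 0, 0, 0, 0, 0, -1], [0, 0, 0, 0, 0, 0, -1], [0, 0, 0, 0, 0, 0, -1], [0, 0, 0, 0, 0, 0, -1], [0, 0, 0, 0, 0, 0, -1]]]' --force 30

```text
time: 6.65
tool_pos: [0.5895, 0.1133, 0.1511]
tcp_rot: [-2.947, 0.01, -1.054]
wrist_force: [-2.4, 21.6, -4.7]
width: 0.217
grip_force: 30.5
```

Run:
```python
from h import *
P=np.load("P.npy");s=read_state();print(s["wrist_force"],s["width"],s["grip_force"])
S=R.from_rotvec(s["tcp_rot"]).as_matrix();plan(P,np.array([-.040,.1,.1]),40,.054)
c,n=np.cos(P[2]),np.sin(P[2]);M=np.array([[c,-n,0],[n,c,0],[0,0,1]])
prev=np.zeros(3)
for a in np.linspace(.08,1.2,15):
    v=np.array([0,.09*(1-np.cos(a)),.09*np.sin(a)]);print(round(a,2),(S.T@M@(v-prev)/.03).round(2));prev=v
```

```text
[-2.35973637 21.58250895 -4.67498109] 0.21748335753149609 30.48401713371277
rot units [-0.18  0.11  0.03] | shift now [-0.24  0.    0.22] | shift after rot [-0.25  0.    0.22]
0.08 [ 0.15 -0.01 -0.19]
0.16 [ 0.15 -0.03 -0.18]
0.24 [ 0.15 -0.05 -0.18]
0.32 [ 0.15 -0.07 -0.18]
0.4 [ 0.14 -0.09 -0.17]
0.48 [ 0.14 -0.11 -0.17]
0.56 [ 0.13 -0.12 -0.16]
0.64 [ 0.13 -0.14 -0.15]
0.72 [ 0.12 -0.15 -0.14]
0.8 [ 0.11 -0.17 -0.13]
0.88 [ 0.1  -0.18 -0.12]
0.96 [ 0.09 -0.19 -0.11]
1.04 [ 0.08 -0.2  -0.1 ]
1.12 [ 0.07 -0.21 -0.08]
1.2 [ 0.06 -0.22 -0.07]
```

Run:
```python
from h import *
s=read_state();print(s["q"],s["joint_vel"])
```

```text
[ 0.20293394  0.05348819  2.29744091 -0.81848127  0.16364472  2.5498541 ] [ 3.48418640e-03 -7.57596052e-04 -3.49529278e-03 -2.22546624e-03
  5.92433483e-03 -9.06782350e-05]
```

Joint 6 reached its limit (q5 is near zero at this lean), so the grip is off. I'll release and regrip with less lean.

Request:
jog_arm --increments '[[[0, 0, 0, 0, 0, 0, 0.3], [0, 0, 0, 0, 0, 0, 0.3], [0, 0, -0.3, 0, -0.5, 0, 0.3], [0, 0, -0.3, 0, -0.5, 0, 0.3], [0, 0, -0.3, 0, -0.5, 0, 0.3]]]'

```text
time: 7.07
tool_pos: [0.5759, 0.1061, 0.1681]
tcp_rot: [3.019, -0.024, 0.856]
wrist_force: [0.1, -0.6, -0.4]
width: 0.652
grip_force: 0.0
```

Run:
```python
from h import *
P=np.load("P.npy");s=read_state();print(s["q"],s["wrist_force"]);d=np.array([np.sin(.489),0,-np.cos(.489)])
plan(P,np.array([-.040,.1,.1])-.03*d,28,.054)
```

```text
[ 0.18947316  0.01640653  2.24431181 -0.31096452  0.35360413  2.03950694] [ 0.13626968 -0.60245019 -0.3984855 ]
rot units [-0.01 -0.61 -0.  ] | shift now [ 0.31 -0.25 -0.05] | shift after rot [ 0.31 -0.25 -0.07]
```

Request:
jog_arm --increments '[[[0.1, -0.08, 0, 0, -0.2, 0, 0.3], [0.1, -0.08, 0, 0, -0.2, 0, 0.3], [0.1, -0.08, 0, 0, -0.2, 0, 0.3], [0, 0, 0, 0, 0, 0, 0.3], [0, 0, 0, 0, 0, 0, 0.3]]]'

```text
time: 7.48
tool_pos: [0.5857, 0.113, 0.174]
tcp_rot: [3.042, -0.026, 0.769]
wrist_force: [0.2, 0.4, 0.2]
width: 0.647
grip_force: 0.0
```

Run:
```python
from h import *
P=np.load("P.npy");s=read_state();print(s["q"],s["wrist_force"])
plan(P,np.array([-.040,.1,.1]),28,.054)
```

```text
[ 0.19450491  0.04180424  2.18699233 -0.23622988  0.43728843  1.97253156] [0.16176413 0.38430232 0.18200179]
rot units [-0.   -0.06 -0.01] | shift now [-0.07 -0.01  0.96] | shift after rot [-0.07 -0.01  0.96]
```

Request:
jog_arm --increments '[[[-0.01, 0, 0.24, 0, 0, 0, 0.3], [-0.02, 0, 0.24, 0, 0, 0, 0.3], [-0.02, 0, 0.24, 0, 0, 0, 0.3], [-0.02, 0, 0.24, 0, 0, 0, 0.3], [0, 0, 0, 0, 0, 0, 0.3]]]'

```text
time: 7.9
tool_pos: [0.5962, 0.1127, 0.1441]
tcp_rot: [3.043, -0.025, 0.761]
wrist_force: [-1.1, -0.5, -0.8]
width: 0.648
grip_force: 0.0
```

Request:
jog_arm --increments '[[[0, 0, 0, 0, 0, 0, -1], [0, 0, 0, 0, 0, 0, -1], [0, 0, 0, 0, 0, 0, -1], [0, 0, 0, 0, 0, 0, -1], [0, 0, 0, 0, 0, 0, -1]]]' --force 30

```text
time: 8.32
tool_pos: [0.5971, 0.1145, 0.1471]
tcp_rot: [3.044, -0.024, 0.77]
wrist_force: [0.1, 7.7, -2.1]
width: 0.219
grip_force: 29.3
```

Run:
```python
from h import *
P=np.load("P.npy");s=read_state();print(s["q"],s["wrist_force"],s["width"],s["grip_force"])
S=R.from_rotvec(s["tcp_rot"]).as_matrix();plan(P,np.array([-.040,.1,.1]),28,.054)
c,n=np.cos(P[2]),np.sin(P[2]);M=np.array([[c,-n,0],[n,c,0],[0,0,1]])
prev=np.zeros(3)
for a in np.linspace(.08,1.2,15):
    v=np.array([0,.09*(1-np.cos(a)),.09*np.sin(a)]);print(round(a,2),(S.T@M@(v-prev)/.03).round(2),(s["tool_pos"]+M@v).round(3));prev=v
```

```text
[ 0.19186956  0.10379796  2.18120173 -0.25999516  0.38166479  1.99646856] [ 0.08437833  7.70726937 -2.09905173] 0.2191873612201823 29.307739734649658
rot units [-0.02 -0.06 -0.  ] | shift now [ 0.02  0.04 -0.01] | shift after rot [ 0.02  0.05 -0.01]
0.08 [ 0.11 -0.01 -0.21] [0.597 0.115 0.154]
0.16 [ 0.11 -0.03 -0.21] [0.597 0.116 0.161]
0.24 [ 0.11 -0.05 -0.21] [0.597 0.117 0.168]
0.32 [ 0.11 -0.07 -0.2 ] [0.597 0.119 0.175]
0.4 [ 0.11 -0.09 -0.2 ] [0.597 0.122 0.182]
0.48 [ 0.1  -0.1  -0.19] [0.597 0.125 0.189]
0.56 [ 0.1  -0.12 -0.18] [0.597 0.128 0.195]
0.64 [ 0.09 -0.14 -0.17] [0.597 0.132 0.201]
0.72 [ 0.09 -0.15 -0.16] [0.597 0.137 0.206]
0.8 [ 0.08 -0.17 -0.15] [0.598 0.142 0.212]
0.88 [ 0.08 -0.18 -0.14] [0.598 0.147 0.216]
0.96 [ 0.07 -0.19 -0.13] [0.598 0.153 0.221]
1.04 [ 0.06 -0.2  -0.11] [0.598 0.159 0.225]
1.12 [ 0.05 -0.21 -0.1 ] [0.598 0.165 0.228]
1.2 [ 0.05 -0.22 -0.08] [0.598 0.172 0.231]
```

Width 0.22 (about 19 mm) shows the knob is held. Swinging up along the arc.

Request:
jog_arm --increments '[[[0.11, -0.01, -0.21, 0, 0, 0, -1], [0.11, -0.03, -0.21, 0, 0, 0, -1], [0.11, -0.05, -0.21, 0, 0, 0, -1], [0.11, -0.07, -0.2, 0, 0, 0, -1], [0.11, -0.09, -0.2, 0, 0, 0, -1]]]'

```text
time: 8.73
tool_pos: [0.597, 0.1206, 0.1817]
tcp_rot: [3.042, -0.023, 0.767]
wrist_force: [4.8, -1.9, -7.5]
width: 0.224
grip_force: 29.6
```

Request:
jog_arm --increments '[[[0.1, -0.1, -0.19, 0, 0, 0, -1], [0.1, -0.12, -0.18, 0, 0, 0, -1], [0.09, -0.14, -0.17, 0, 0, 0, -1], [0.09, -0.15, -0.16, 0, 0, 0, -1], [0.08, -0.17, -0.15, 0, 0, 0, -1]]]'

```text
time: 9.15
tool_pos: [0.5973, 0.1372, 0.2118]
tcp_rot: [3.036, -0.024, 0.763]
wrist_force: [-4.2, -22.4, 9.2]
width: 0.224
grip_force: 30.0
```

Run:
```python
from h import *
P=np.load("P.npy");s=read_state();print(s["q"],s["wrist_force"],s["width"],s["grip_force"])
for a in (.8,1.0,1.2,1.3):
    print(a);plan(P,np.array([-.04,.19-.09*np.cos(a),.1+.09*np.sin(a)]),28,.054)
```

```text
[ 0.24234779  0.02612439  2.12043685 -0.25376055  0.53227969  2.01741849] [ -4.21820252 -22.39605076   9.18138607] 0.22398272164337088 29.998978972434998
0.8
rot units [ 0.06 -0.04  0.02] | shift now [ 0.02 -0.11 -0.01] | shift after rot [ 0.02 -0.11 -0.01]
1.0
rot units [ 0.06 -0.04  0.02] | shift now [ 0.2  -0.58 -0.34] | shift after rot [ 0.2  -0.58 -0.34]
1.2
rot units [ 0.06 -0.04  0.02] | shift now [ 0.33 -1.11 -0.58] | shift after rot [ 0.32 -1.11 -0.58]
1.3
rot units [ 0.06 -0.04  0.02] | shift now [ 0.37 -1.39 -0.67] | shift after rot [ 0.37 -1.4  -0.66]
```

Request:
jog_arm --increments '[[[0.09, -0.08, -0.16, 0, 0, 0, -1], [0.08, -0.12, -0.14, 0, 0, 0, -1], [0.07, -0.14, -0.12, 0, 0, 0, -1], [0.06, -0.16, -0.1, 0, 0, 0, -1], [0.05, -0.17, -0.09, 0, 0, 0, -1]]]'

```text
time: 9.57
tool_pos: [0.5977, 0.1583, 0.2324]
tcp_rot: [3.038, -0.024, 0.762]
wrist_force: [-8.0, -13.6, 9.7]
width: 0.22
grip_force: 30.6
```

Run:
```python
from h import *
P=np.load("P.npy");s=read_state();print(s["q"],s["wrist_force"],s["width"],s["grip_force"])
c,n=np.cos(P[2]),np.sin(P[2]);g=s["tool_pos"]+.054*R.from_rotvec(s["tcp_rot"]).as_matrix()[:,2]-np.array([*P[:2],0])
y=-n*g[0]+c*g[1];print(c*g[0]+n*g[1],y,g[2],"angle",np.arctan2(g[2]-.1,.19-y),np.hypot(g[2]-.1,.19-y))
for a in (1.2,1.25):plan(P,np.array([-.04,.19-.09*np.cos(a),.1+.09*np.sin(a)]),28,.054)
```

```text
[ 0.28273387  0.0144183   2.08925229 -0.26495878  0.5823069   2.05768321] [ -8.04294967 -13.58493799   9.68443022] 0.2198706795613152 30.583621859550476
-0.04029549386397375 0.14484775833149982 0.18481650879395067 angle 1.0816032927965828 0.09608623778504888
rot units [ 0.05 -0.03  0.01] | shift now [ 0.   -0.41  0.03] | shift after rot [-0.   -0.41  0.03]
rot units [ 0.05 -0.03  0.01] | shift now [ 0.02 -0.55 -0.02] | shift after rot [ 0.02 -0.55 -0.01]
```

Request:
jog_arm --increments '[[[0.03, -0.12, -0.04, 0, 0, 0, -1], [0.02, -0.12, -0.02, 0, 0, 0, -1], [0, -0.12, 0, 0, 0, 0, -1], [0, 0, 0, 0, 0, 0, -1], [0, 0, 0, 0, 0, 0, 0]]]'

```text
time: 9.98
tool_pos: [0.5991, 0.1709, 0.2364]
tcp_rot: [3.041, -0.026, 0.77]
wrist_force: [0.5, -0.3, 0.0]
width: 0.351
grip_force: 0.0
```

Request:
jog_arm --increments '[[[0, 0, 0, 0, 0, 0, 0], [0, 0, 0, 0, 0, 0, 0], [0, 0, -0.3, 0, 0, 0, 0], [0, 0, -0.8, 0, 0, 0, 0], [0, 0, -0.9, 0, 0, 0, 0]]]'

```text
time: 10.4
tool_pos: [0.5693, 0.172, 0.2855]
tcp_rot: [3.043, -0.025, 0.76]
wrist_force: [-0.1, 0.4, 0.6]
width: 0.503
grip_force: 0.0
```

Request:
jog_arm --increments '[[[0, 0.3, -0.9, 0, 0, 0, -1], [0, 0.9, -0.3, 0, 0, 0, -1], [0, 0.9, 0, 0, 0, 0, -1], [0, 0.9, 0, 0, 0, 0, -1], [0, 0.9, 0, 0, 0, 0, -1]]]'

```text
time: 10.82
tool_pos: [0.5513, 0.0551, 0.3198]
tcp_rot: [3.043, -0.023, 0.77]
wrist_force: [0.0, 0.1, -0.5]
width: 0.0
grip_force: 0.0
```

Run:
```python
from h import *
import cv2
P=np.load("P.npy");s=read_state();print(s["q"],s["wrist_force"],s["width"])
p,_=viewer.read_camera("wrist")
q,_=viewer.read_camera("side");q=cv2.resize(q[140:268,190:300],None,fx=3,fy=3,interpolation=cv2.INTER_CUBIC)
cv2.imwrite("pics/w6.png",np.hstack([p[:,40:480],q[:, :]]))
for X in [(-.045,-.04,.092),(-.045,-.14,.092)]:print(wproj(r2w(P,X),s["tool_pos"],s["tcp_rot"])-[40,0])
t=np.radians(25);d=np.array([np.sin(t),0,-np.cos(t)])
plan(P,np.array([-.020,-.09,.082])-.06*d,25)
```

```text
[ 0.07563452 -0.21615933  2.12683408 -0.0628339   0.73787957  1.69737746] [ 0.01799503  0.06306878 -0.50271167] 3.763714272553723e-05
[296.46302383 226.07198325]
[397.45805823 226.12295155]
rot units [ 0.02 -0.56 -0.03] | shift now [-0.83  4.29  3.97] | shift after rot [-0.61  4.3   4.01]
```

View pics/w6.png

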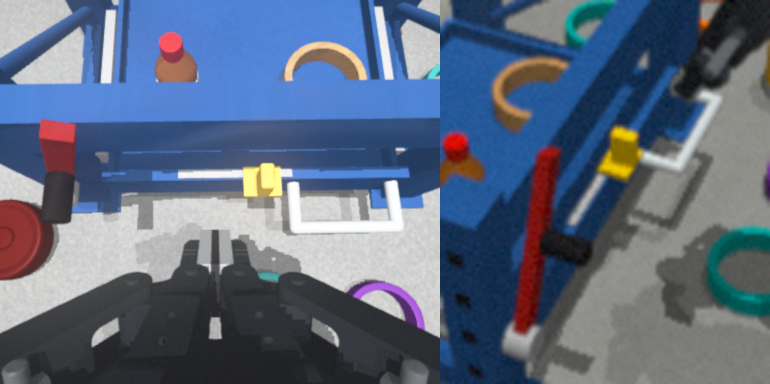

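The red bar stands steeply (side half, (545,240)), the tab is aside at (262,180), the bottle and tape are in place, and the handle is at (295–397,228) as predicted. Going to hook the handle.

Request:
jog_arm --increments '[[[-0.1, 0.86, 0.2, 0, -0.11, 0, -1], [-0.1, 0.86, 0.2, 0, -0.11, 0, -1], [-0.1, 0.86, 0.2, 0, -0.11, 0, -1], [-0.1, 0.86, 0.2, 0, -0.11, 0, -1], [-0.1, 0.86, 0.2, 0, -0.11, 0, -1]]]'

```text
time: 11.33
tool_pos: [0.5498, -0.0737, 0.2851]
tcp_rot: [3.065, -0.024, 0.68]
wrist_force: [-0.7, 1.1, 0.2]
width: -0.002
grip_force: 0.0
```

```bash
cat > g.py <<'E'
from h import *
P=np.load("P.npy");s=read_state();print(s["q"].round(2),s["wrist_force"])
t=np.radians(25);d=np.array([np.sin(t),0,-np.cos(t)])
plan(P,np.array([-.016,-.09,.08])-.04*d,25)
plan(P,np.array([-.016,-.09,.08]),25)
E
python3 g.py
```

```text
[-0.22 -0.16  2.13  0.13  0.74  1.29] [-0.73227217  1.1385768   0.24844872]
rot units [-0.01 -0.    0.  ] | shift now [-0.05  0.09  3.75] | shift after rot [-0.05  0.08  3.75]
rot units [-0.01 -0.    0.  ] | shift now [-0.05  0.09  5.09] | shift after rot [-0.05  0.08  5.09]
```

Request:
jog_arm --increments '[[[-0.01, 0.02, 0.7, 0, 0, 0, -1], [-0.01, 0.02, 0.7, 0, 0, 0, -1], [-0.01, 0.02, 0.7, 0, 0, 0, -1], [-0.01, 0.02, 0.6, 0, 0, 0, -1], [-0.01, 0.02, 0.5, 0, 0, 0, -1]]]'

```text
time: 11.75
tool_pos: [0.5891, -0.0762, 0.1959]
tcp_rot: [3.065, -0.025, 0.677]
wrist_force: [-0.8, -0.7, 0.1]
width: 0.005
grip_force: 0.0
```

```bash
cat >> g.py <<'E'
import cv2,sys
if len(sys.argv)>1:
    p,_=viewer.read_camera("wrist");cv2.imwrite(sys.argv[1],p)
E
python3 g.py pics/w7.png
```

```text
[-0.21  0.02  2.15  0.16  0.55  1.26] [-0.79805901 -0.73059561  0.08820238]
rot units [-0.01  0.01 -0.  ] | shift now [0.02 0.02 0.5 ] | shift after rot [0.02 0.02 0.5 ]
rot units [-0.01  0.01 -0.  ] | shift now [0.02 0.02 1.84] | shift after rot [0.02 0.02 1.84]
```

View pics/w7.png

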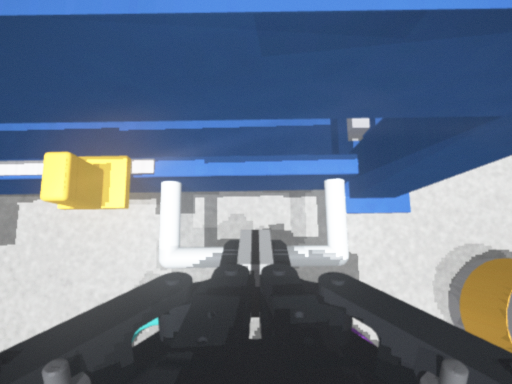

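The handle's bar is at row 255 and the fingertips at (255,232) are over the gap behind it. Lowering.

Request:
jog_arm --increments '[[[0, 0, 0.3, 0, 0, 0, -1], [0, 0, 0.3, 0, 0, 0, -1], [0, 0, 0.3, 0, 0, 0, -1], [0, 0, 0.3, 0, 0, 0, -1], [0, 0, 0, 0, 0, 0, -1]]]'

```text
time: 12.22
tool_pos: [0.6039, -0.077, 0.1632]
tcp_rot: [3.065, -0.025, 0.677]
wrist_force: [0.3, 0.0, -0.1]
width: -0.001
grip_force: 0.0
```

Request:
jog_arm --increments '[[[0, 0, 0.2, 0, 0, 0, -1], [0, 0, 0.2, 0, 0, 0, -1], [0, 0, 0.2, 0, 0, 0, -1], [0, 0, 0, 0, 0, 0, -1], [0, 0, 0, 0, 0, 0, -1]]]'

```text
time: 12.63
tool_pos: [0.6116, -0.0774, 0.148]
tcp_rot: [3.065, -0.026, 0.678]
wrist_force: [-0.3, -0.1, 0.0]
width: 0.002
grip_force: 0.0
```

```bash
python3 g.py pics/w8.png
python3 - <<'E'
from h import *
P=np.load("P.npy");S=R.from_rotvec(read_state()["tcp_rot"]).as_matrix();print(S.T@np.array([-np.cos(P[2]),-np.sin(P[2]),0]))
E
```

```text
[-0.2   0.13  2.13  0.18  0.46  1.24] [-0.33488672 -0.06707954  0.02720585]
rot units [-0.01  0.01 -0.01] | shift now [ 0.01 -0.01 -1.26] | shift after rot [ 0.01 -0.01 -1.26]
rot units [-0.01  0.01 -0.01] | shift now [ 0.01 -0.01  0.07] | shift after rot [ 0.01 -0.01  0.07]
[-9.06333088e-01  3.96814138e-04 -4.22563813e-01]
```

View pics/w8.png

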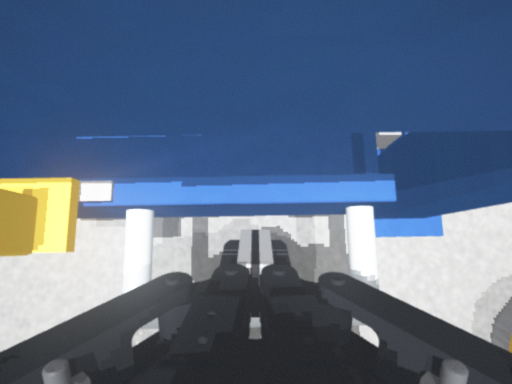

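The fingertips are behind the bar, between the arms of the D. Pulling gently, along the tool direction (-0.906, 0, -0.423).

Request:
jog_arm --increments '[[[-0.03, 0, -0.014, 0, 0, 0, -1], [-0.05, 0, -0.023, 0, 0, 0, -1], [-0.07, 0, -0.033, 0, 0, 0, -1], [-0.09, 0, -0.042, 0, 0, 0, -1], [-0.1, 0, -0.047, 0, 0, 0, -1]]]'

```text
time: 13.1
tool_pos: [0.6015, -0.0774, 0.1498]
tcp_rot: [3.062, -0.026, 0.685]
wrist_force: [4.0, -0.6, -0.6]
width: 0.001
grip_force: 1.8
```

Request:
jog_arm --increments '[[[-0.109, 0, -0.051, 0, 0, 0, -1], [-0.109, 0, -0.051, 0, 0, 0, -1], [-0.109, 0, -0.051, 0, 0, 0, -1], [-0.109, 0, -0.051, 0, 0, 0, -1], [-0.109, 0, -0.051, 0, 0, 0, -1]]]'

```text
time: 13.52
tool_pos: [0.583, -0.0773, 0.1496]
tcp_rot: [3.062, -0.025, 0.683]
wrist_force: [4.2, -1.6, 4.0]
width: -0.003
grip_force: 2.6
```

Request:
jog_arm --increments '[[[-0.109, 0, -0.051, 0, 0, 0, -1], [-0.109, 0, -0.051, 0, 0, 0, -1], [-0.109, 0, -0.051, 0, 0, 0, -1], [-0.109, 0, -0.051, 0, 0, 0, -1], [-0.109, 0, -0.051, 0, 0, 0, -1]]]'

```text
time: 13.93
tool_pos: [0.5649, -0.0772, 0.1496]
tcp_rot: [3.062, -0.025, 0.683]
wrist_force: [4.5, -3.7, 4.2]
width: 0.001
grip_force: 2.8
```

```bash
python3 g.py
```

```text
[-0.22  0.04  2.23  0.2   0.45  1.21] [ 4.47949968 -3.73135798  4.23178605]
rot units [ 0.01 -0.03 -0.  ] | shift now [ 1.4  -0.03 -0.55] | shift after rot [ 1.4  -0.03 -0.56]
rot units [ 0.01 -0.03 -0.  ] | shift now [ 1.4  -0.03  0.78] | shift after rot [ 1.4  -0.03  0.78]
```

Request:
jog_arm --increments '[[[-0.109, 0, -0.051, 0, 0, 0, -1], [-0.109, 0, -0.051, 0, 0, 0, -1], [-0.109, 0, -0.051, 0, 0, 0, -1], [-0.109, 0, -0.051, 0, 0, 0, -1], [-0.109, 0, -0.051, 0, 0, 0, -1]]]'

```text
time: 14.35
tool_pos: [0.5469, -0.077, 0.1496]
tcp_rot: [3.062, -0.025, 0.683]
wrist_force: [4.9, -4.2, 3.4]
width: -0.004
grip_force: 2.8
```

Request:
jog_arm --increments '[[[-0.109, 0, -0.051, 0, 0, 0, -1], [-0.109, 0, -0.051, 0, 0, 0, -1], [-0.109, 0, -0.051, 0, 0, 0, -1], [-0.109, 0, -0.051, 0, 0, 0, -1], [-0.109, 0, -0.051, 0, 0, 0, -1]]]'

```text
time: 14.77
tool_pos: [0.5288, -0.0767, 0.1495]
tcp_rot: [3.062, -0.025, 0.683]
wrist_force: [4.5, -3.7, 3.7]
width: -0.001
grip_force: 2.8
```

Request:
jog_arm --increments '[[[-0.109, 0, -0.051, 0, 0, 0, -1], [-0.109, 0, -0.051, 0, 0, 0, -1], [-0.109, 0, -0.051, 0, 0, 0, -1], [-0.109, 0, -0.051, 0, 0, 0, -1], [-0.09, 0, -0.042, 0, 0, 0, -1]]]'

```text
time: 15.18
tool_pos: [0.5112, -0.0763, 0.1495]
tcp_rot: [3.062, -0.025, 0.683]
wrist_force: [4.6, -3.8, 3.8]
width: 0.002
grip_force: 2.7
```

Request:
jog_arm --increments '[[[-0.08, 0, -0.037, 0, 0, 0, -1], [-0.07, 0, -0.033, 0, 0, 0, -1], [-0.06, 0, -0.028, 0, 0, 0, -1], [-0.06, 0, -0.028, 0, 0, 0, -1], [-0.06, 0, -0.028, 0, 0, 0, -1]]]'

```text
time: 15.6
tool_pos: [0.5004, -0.0761, 0.1494]
tcp_rot: [3.062, -0.025, 0.683]
wrist_force: [5.0, -4.7, 3.5]
width: -0.004
grip_force: 2.7
```

```bash
python3 g.py
```

```text
[-0.25 -0.09  2.35  0.23  0.46  1.15] [ 5.00698466 -4.66628505  3.52696278]
rot units [ 0.01 -0.02 -0.  ] | shift now [ 3.35 -0.03  0.36] | shift after rot [ 3.35 -0.03  0.35]
rot units [ 0.01 -0.02 -0.  ] | shift now [ 3.35 -0.03  1.69] | shift after rot [ 3.35 -0.03  1.68]
```

Travel so far is about 107 mm and the stop is not reached. Continuing slowly.

Request:
jog_arm --increments '[[[-0.06, 0, -0.028, 0, 0, 0, -1], [-0.06, 0, -0.028, 0, 0, 0, -1], [-0.06, 0, -0.028, 0, 0, 0, -1], [-0.05, 0, -0.023, 0, 0, 0, -1], [-0.05, 0, -0.023, 0, 0, 0, -1]]]'

```text
time: 16.02
tool_pos: [0.4912, -0.076, 0.1494]
tcp_rot: [3.062, -0.026, 0.682]
wrist_force: [3.9, -3.6, 3.7]
width: -0.003
grip_force: 2.7
```

Request:
jog_arm --increments '[[[-0.04, 0, -0.019, 0, 0, 0, -1], [-0.04, 0, -0.019, 0, 0, 0, -1], [-0.03, 0, -0.014, 0, 0, 0, -1], [-0.03, 0, -0.014, 0, 0, 0, -1], [0, 0, 0, 0, 0, 0, -1]]]'

```text
time: 16.43
tool_pos: [0.4864, -0.0758, 0.1493]
tcp_rot: [3.062, -0.025, 0.682]
wrist_force: [4.2, -4.4, 3.4]
width: -0.0
grip_force: 2.6
```

Request:
jog_arm --increments '[[[-0.03, 0, -0.014, 0, 0, 0, -1], [-0.03, 0, -0.014, 0, 0, 0, -1], [-0.03, 0, -0.014, 0, 0, 0, -1], [-0.03, 0, -0.014, 0, 0, 0, -1], [0, 0, 0, 0, 0, 0, -1]]]'

```text
time: 16.85
tool_pos: [0.4851, -0.0758, 0.151]
tcp_rot: [3.06, -0.027, 0.691]
wrist_force: [15.0, 0.8, -3.1]
width: -0.003
grip_force: 6.5
```

At the stop (15 N). Easing off forward, then lifting out along the tool axis.

Request:
jog_arm --increments '[[[0.1, 0, 0.047, 0, 0, 0, -1], [0.15, 0, 0.07, 0, 0, 0, -1], [0, 0, 0, 0, 0, 0, -1], [0, 0, -0.2, 0, 0, 0, -1], [0, 0, -0.3, 0, 0, 0, -1]]]'

```text
time: 17.27
tool_pos: [0.4821, -0.0747, 0.1604]
tcp_rot: [3.067, -0.025, 0.672]
wrist_force: [-0.1, 0.4, 0.8]
width: -0.002
grip_force: 0.0
```

Request:
jog_arm --increments '[[[0, 0, -0.6, 0, 0, 0, -1], [0, 0, -0.8, 0, 0, 0, -1], [0, 0, -0.8, 0, 0, 0, -1], [0, 0, -0.8, 0, 0, 0, -1], [0, 0, 0, 0, 0, 0, -1]]]'

```text
time: 17.68
tool_pos: [0.446, -0.0751, 0.2484]
tcp_rot: [3.06, -0.025, 0.688]
wrist_force: [0.2, -0.5, 1.5]
width: -0.001
grip_force: 0.0
```

Run:
```python
from h import *
import cv2
print(read_state()["wrist_force"])
p,_=viewer.read_camera("scene");q,_=viewer.read_camera("side")
cv2.imwrite("pics/f.png",np.hstack([p[80:384,180:420],q[80:384,100:380]]))
P=np.load("P.npy")
for X in [(-.165,-.04,.092),(-.165,-.14,.092)]:print(proj(r2w(P,X),"scene")-[180,80],proj(r2w(P,X),"side")-[100-240,80])
```

```text
[ 0.16658806 -0.49370552  1.53067795]
[  9.81782179 136.601117  ] [450.40715601 128.20273646]
[  5.50344889 171.44298509] [461.56928493 104.40211815]
```

View pics/f.png

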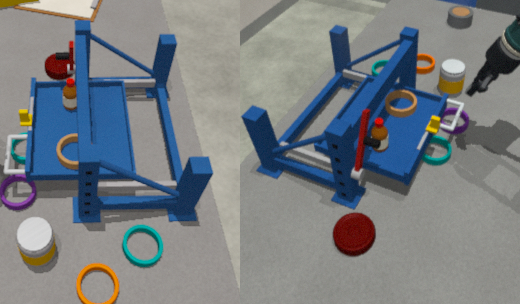

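The shelf is fully out, with the handle at (8,137–172) as predicted for 0.12 m. The bottle stands at (70,95), the tape lies on the shelf at (72,150), the bar is up, the tab is aside, and the tin and wheel are unmoved.

```bash
python3 -c "
from workcell import bot
print(bot.finish_job())"
```

```text
the job is handed in; nothing more can be done
None
```

I handed the job in at about 18 s; no verdict came back. The last pictures show the tab aside, the latch bar standing steeply, the shelf out at its stop, the bottle upright, the tape on the shelf, the tin and wheel where they were, and the gripper clear of everything.

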